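Fit the finned reamer to the citrus press and hold it down

TASK

Lift the finned reamer (the one with a flat-sided pointed fin, not the round dome) up and off its fork on the rack. Set its stem into the drive coupling of the citrus press, turn it until the splines mesh and slide it fully home, so that its skirt sits flush on the coupling; then push it down until the sprung coupling has sunk to its stop, and finish while still gripping the reamer and keeping it pressed down. Leave the round reamer on its fork and do not disturb the mug, dish, lemon and jar.

Things in the scene. Friction and masses are not known exactly. Their poses are not given: they have to be found in the camera images.
- fin_reamer: White finned reamer, 0.12 kg, hangs upright in one fork. Origin: centre of the underside of its round skirt (50 mm wide; skirt and cone 8 mm high); z up. Above: flat-sided fin 18 mm thick along y (grip here), 51 mm long along x, sides straight to 31 mm up, then a gable to a point at 56 mm. Below: steel cross spline 23 mm deep, wings along +-x and +-y, 6 mm thick, 28 mm tip to tip, rounded below.
- dome_reamer: Round dome reamer, white plastic, to be left alone, hanging in the rack's other fork. Origin: centre of the underside of its 50 mm skirt; the ribbed dome is 48 mm across and reaches 55 mm above the origin; plain round stem below.
- rack: Rack fixed to the worktop, foot 125 x 250 x 12 mm. Origin on the worktop, midway between two steel forks; z up. Forks point along -x, middles at y = -62 and +62 mm; each has two prongs 33 mm apart, open above, tops 130 mm up, which carry a reamer's skirt; front ends (x = -31 to -37 mm) turn up 8 mm, so a reamer must be lifted to leave. Nothing is higher than 138 mm.
- juicer: Citrus press motor base, white plastic, fixed to the worktop, round, 148 mm across. Origin: centre of its underside; spout toward its -x. The rim of the drip dish round the coupling is 86 mm up and 140 mm across.
- socket (a point): Centre of the drive coupling's top rim, 106 mm above the worktop until pressed; z up. Grey sleeve 48 mm wide, mouth 32 mm wide; from 5 to 33 mm below the rim four steel teeth leave a cross slot along the point's x and y, 8 mm wide, 32 mm end to end. Reamer fits in any quarter turn; home, its origin coincides with this point. Starts at any angle; turns only stiffly (0.25 N m).
- coupling (a joint): How far the sprung coupling (with the socket point) is pushed down: 0 up, 0.010 m at its stop. It starts to yield at about 4 N and takes about 10 N at the stop.
- mug: Mug with a leaf pattern, 92 x 127 x 95 mm, bystander; origin: centre of its underside.
- dish: Small upside-down white glass dish, 134 mm across, 50 mm high, bystander; origin: centre of its underside.
- lemon: Lemon, 74 x 51 x 53 mm, bystander; origin: centre of its underside.
- jar: Jar with a green lid, 70 mm across, 101 mm high, bystander; origin: centre of its underside.
Things that resemble listed ones, but are neither listed nor needed, are in the scene too. Leave any purple look-alike of the fin_reamer alone.

How it is judged:
By the outcome, as a careful person would: the job done as asked, in the order asked, and still so for the second after the job is handed in, while the arm keeps its last pose, push and grip.
It also fails if it takes over 51 s, if anything falls off the work surface, if the arm or the gripper's body presses on something with over 40 N, if the wrist force passes 120 N, or if a joint passes its speed limit or range.

ROBOT

A 7-joint arm with a two-finger parallel gripper is mounted at the origin on a cart in front of the work surface, level with it; the furniture and walls round the work are solid. World frame = base frame: x ahead of the robot, y to its left, z up, the work surface at z = 0. Lengths are in m, angles in degrees, forces in N, time in s.
With the tool pointing down it reaches from about 0.35 to 0.775 m from the base axis. Payload 3.1 kg.
Tool frame: the origin (TCP) lies at the very end of the fingers, on their centre line; the grasp point (between the pads) lies 19 mm behind it; z points along the fingers, y is the line along which they close (so a half turn about z gives the same grasp; the last joint's range is limited). The gripper opens to 85 mm and grips with 20 to 120 N. Pads are 22 mm wide; open, the fingers measure 114 mm over their backs; the gripper's body (76 mm by 85 mm) begins 54 mm behind the grasp point. The pads swing forward as they close: fully open they stand 13 mm farther back than shut.
Start: joints at [63.386, 17.813, 0.802, 86.603, -0.252, 75.585, -1.558], TCP at [0.226, -0.502, 0.231] pointing down, gripper open.
Joint ranges: [-154.91, 154.91], [-16.99, 109.72], [-72.82, 74.43], [7.12, 147.25], [-82.49, 262.49], [11.32, 116.49], [-174.64, 174.64]. Speed limits (degrees/s): [159.86, 159.86, 180, 180, 180, 180, 180].

INTERFACE

Orientations are given as a 3x3 rotation matrix whose columns are the frame's x, y, z axes.
In Python, from workcell import robot gives the robot as it stands.
- The arm moves only by the tool send_rows, never from a script. Its argument "rows" is a list of rows, each an object of numbers: "wx", "wy", "wz": the turn, a rotation vector about the tool's x, y, z in degrees; "x", "y", "z": the shift along the tool's x, y, z in m; "fingers": the gripper command: -1 is fully open, 1 is shut, values between are in proportion. A call has exactly 10 rows; each row shifts and turns the commanded pose from where the row before left it, along the tool's axes as they then stand; what a row does not reach is not made up. A row lasts 1/12 s, in which the tool goes at most 41.7 mm and 7.16 degrees, less where a joint would pass 70% of its speed; a pose out of reach is approached as far as the arm can. A call with a gripper value outside its range is refused whole. The fingers move at their own pace and stop on an object; "grip_force" is the grip in N (left out, the last holds). Time passes only in rows, so rows that do not move let the fingers close, or fill a call up. It gives the time, the measured TCP pose, the force, the opening and the grip force at its end, in the units of the state.
- robot.sense(): the state, without advancing time (a new reading comes with each control period).
- robot.snapshot(name): name is "scene" or "side" or "wrist"; returns a dict with "pixels" (480x640x3 uint8, red, green, blue), "depth" (480x640 float32, m along the optical axis (not along the pixel's ray), 0 where there is no reading), "mtx" (3x3 intrinsics, pixels), "view" (4x4, takes a point from world to camera coordinates); the wrist camera has in their place "T_tool_cam" (4x4, takes a point from camera to tool coordinates, whose origin is the TCP and whose axes are the flange's). Camera axes: x right, y up, looking along -z (the intrinsics and any distortion apply to the point x, -y, -z); pixel columns grow to the right and rows downward; lengths in m; the calibration is good to about 2 mm. The wrist camera is an equidistant fisheye: a pixel r from the principal point sees the ray r / f radians off the axis. A picture is of the moment at which its call begins: read the wrist's pose just before it.
- robot.close_job(): hands the job in; it is judged then, once.
The state is a dict: "t": time; "joint_positions": joint angles; "dq": joint speeds; "joint_efforts": joint torques, N m; "tool_pos": TCP position; "orientation": TCP orientation; "wrist_force": force on the tool from outside, world axes, zero at the start; "wrist_torque": the same for the moment, N m; "finger_gap": finger opening in m; "finger_force": force on a finger pad.
Only numpy, scipy, OpenCV 4.12 (cv2) and the standard library are available. Lean on these libraries where they do the work, as an engineer would, in place of code of your own. Each camera call takes 0.05 s, during which the arm holds its last target. There are 200 camera calls.

## Working session

There is one attempt and no reset: what is moved stays moved. The work goes in short steps, Python scripts to look and compute and a tool call to move; the robot and the scene stay as the last step left them, time stands still between calls to the robot, and variables do not carry over. Pictures are saved under pics/ and viewed, at most 10 in all, crops included, and the job is handed in when it is done.

Besides the shell and the picture viewer there is one more tool, called after "Emit:" by a JSON object that holds its "name" and its "arguments", one argument or row to a line. send_rows: Moves the arm, as the interface text tells. Its arguments: {"type":"object","properties":{"rows":{"type":"array","items":{"type":"object","properties":{"wx":{"type":"number"},"wy":{"type":"number"},"wz":{"type":"number"},"x":{"type":"number"},"y":{"type":"number"},"z":{"type":"number"},"fingers":{"type":"number"}}}},"grip_force":{"type":"number"}},"required":["rows"]}

```bash
mkdir -p pics; cat > h.py <<'E'
import numpy as np, cv2, pickle
from workcell import robot
def snap(n,f):
    s=robot.sense(); d=robot.snapshot(n); d['s']=s
    cv2.imwrite(f'pics/{f}.png',d['pixels'][:,:,::-1]); pickle.dump(d,open(f'{f}.pkl','wb')); return d
def load(f): return pickle.load(open(f'{f}.pkl','rb'))
def cloud(d):  # world points, HxWx3 (pinhole cams)
    Z=d['depth']; K=d['mtx']; v,u=np.mgrid[0:480,0:640]
    p=np.stack([(u-K[0,2])/K[0,0]*Z,-(v-K[1,2])/K[1,1]*Z,-Z],-1)
    V=np.linalg.inv(d['view']); w=p@V[:3,:3].T+V[:3,3]; w[Z==0]=np.nan; return w
E
python3 - <<'E'
from h import *
a=snap('scene','sc');b=snap('side','sd')
for d in(a,b): print({k:(v.shape if hasattr(v,'shape') else 0) for k,v in d.items()}, d['mtx'].tolist(), np.round(np.linalg.inv(d['view']),3).tolist())
s=robot.sense();print(s)
cv2.imwrite('pics/two.png',cv2.resize(np.hstack([a['pixels'],b['pixels']])[:,:,::-1],(800,300)))
E
```

```text
{'pixels': (480, 640, 3), 'depth': (480, 640), 'mtx': (3, 3), 'view': (4, 4), 's': 0} [[550.1033315394186, 0.0, 322.6400148915901], [0.0, 550.1033315394186, 242.0168362770682], [0.0, 0.0, 1.0]] [[-0.831, 0.335, -0.443, 0.027], [-0.556, -0.524, 0.646, 0.763], [-0.016, 0.783, 0.622, 0.891], [0.0, 0.0, 0.0, 1.0]]
{'pixels': (480, 640, 3), 'depth': (480, 640), 'mtx': (3, 3), 'view': (4, 4), 's': 0} [[595.8647246107338, 0.0, 305.19089360330014], [0.0, 595.8647246107338, 244.56757568707798], [0.0, 0.0, 1.0]] [[-0.961, 0.144, -0.236, 0.221], [-0.277, -0.514, 0.812, 1.271], [-0.005, 0.845, 0.534, 0.941], [0.0, 0.0, 0.0, 1.0]]
{'t': 0.1, 'joint_positions': array([63.38774374, 17.85525861,  0.80039596, 86.68211781, -0.25097552,
       75.58533001, -1.55764909]), 'dq': array([-0.04158221, -0.11995251, -0.0451476 , -0.16986979, -0.04056611,
        0.05530887,  0.0131905 ]), 'joint_efforts': array([ 6.35599990e-04, -3.80852580e+01,  1.46508473e-01, -2.31240499e+01,
        1.22520802e-02,  8.02105700e-03,  1.02667528e-05]), 'tool_pos': array([ 0.22540838, -0.50097118,  0.23033997]), 'orientation': array([[ 9.11906991e-01,  4.10395815e-01, -9.56959580e-04],
       [ 4.10396918e-01, -9.11905054e-01,  1.88187348e-03],
       [-1.00343278e-04, -2.10882684e-03, -9.99997771e-01]]), 'wrist_force': array([-0.04312963, -0.54697692,  0.34054818]), 'wrist_torque': array([-0.00872502, -0.00115165, -0.05259537]), 'finger_force': 0.0, 'finger_gap': 0.08567726804287606}
```

View pics/sc.png

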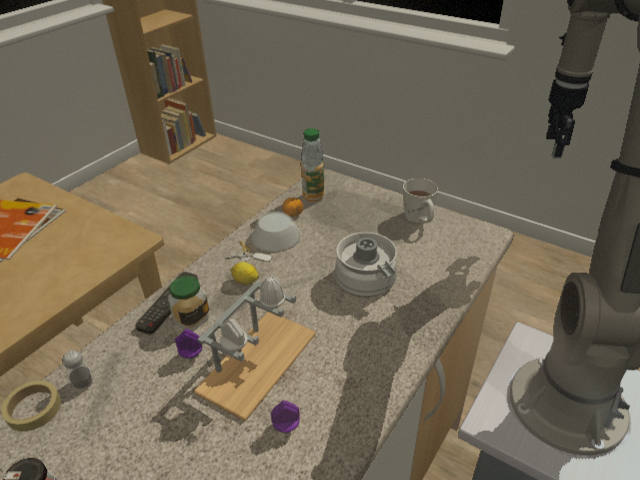

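View pics/sd.png

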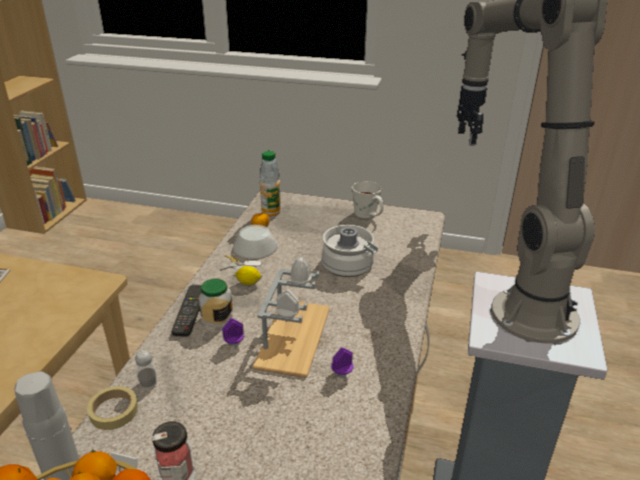

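The scene view shows two white reamers on the rack, at about (231,333) and (270,292). The purple ones at (189,344) and (286,417) are look-alikes on the worktop. The press coupling is at (367,247). I'll enlarge the rack and coupling and measure the point cloud.

```bash
python3 - <<'E'
from h import *
a=load('sc');b=load('sd')
c1=cv2.resize(a['pixels'][265:365,190:310],(480,400),interpolation=3)
c2=cv2.resize(b['pixels'][250:350,255:335],(320,400),interpolation=3)
cv2.imwrite('pics/crop.png',np.hstack([c1,c2])[:,:,::-1])
for n,d in(('sc',a),('sd',b)):
    w=cloud(d)
    print(n)
    P=w.reshape(-1,3);P=P[~np.isnan(P[:,0])]
    # height statistics
    rim=(d['pixels'].min(-1)>0)
    for (u0,u1,v0,v1,nm) in ([(210,250,315,355,'near'),(255,290,272,310,'far'),(330,400,230,295,'jui')] if n=='sc' else [(272,305,285,322,'near'),(285,315,253,288,'far'),(318,380,222,275,'jui')]):
        q=w[v0:v1,u0:u1].reshape(-1,3);q=q[~np.isnan(q[:,0])]
        for z0,z1 in ([(.135,.145),(.145,.16),(.16,.175),(.175,.2)] if nm!='jui' else [(.08,.09),(.1,.112)]):
            k=q[(q[:,2]>z0)&(q[:,2]<z1)]
            if len(k): print(nm,z0,len(k),np.round(k.mean(0),4),np.round(k.min(0),3),np.round(k.max(0),3))
E
```

```text
sc
near 0.135 217 [0.5386 0.3116 0.1383] [0.506 0.278 0.135] [0.568 0.327 0.145]
near 0.145 127 [0.5377 0.308  0.1526] [0.519 0.294 0.145] [0.566 0.313 0.16 ]
near 0.16 172 [0.537  0.3057 0.1674] [0.519 0.294 0.16 ] [0.568 0.312 0.175]
near 0.175 91 [0.5418 0.3034 0.1799] [0.53  0.293 0.175] [0.556 0.312 0.189]
far 0.135 116 [0.5412 0.1896 0.1393] [0.515 0.156 0.135] [0.575 0.203 0.145]
far 0.145 149 [0.5423 0.1895 0.1531] [0.529 0.158 0.145] [0.574 0.201 0.16 ]
far 0.16 175 [0.544  0.1865 0.168 ] [0.531 0.159 0.16 ] [0.571 0.199 0.175]
far 0.175 149 [0.5492 0.1821 0.1808] [0.537 0.163 0.175] [0.565 0.196 0.188]
jui 0.08 606 [ 0.4902 -0.0987  0.0848] [ 0.411 -0.17   0.08 ] [ 0.571 -0.029  0.09 ]
jui 0.1 211 [ 0.4979 -0.0981  0.1051] [ 0.475 -0.124  0.1  ] [ 0.522 -0.074  0.111]
sd
near 0.135 144 [0.538  0.315  0.1388] [0.504 0.283 0.135] [0.567 0.331 0.145]
near 0.145 121 [0.5403 0.3107 0.1525] [0.518 0.303 0.145] [0.565 0.318 0.16 ]
near 0.16 130 [0.5391 0.3091 0.1669] [0.518 0.297 0.16 ] [0.565 0.316 0.175]
near 0.175 54 [0.5416 0.3068 0.1792] [0.531 0.295 0.175] [0.554 0.316 0.186]
far 0.135 84 [0.5418 0.1966 0.1392] [0.51  0.172 0.135] [0.571 0.208 0.145]
far 0.145 118 [0.5449 0.194  0.1524] [0.528 0.171 0.145] [0.57  0.205 0.16 ]
far 0.16 129 [0.5464 0.1914 0.1676] [0.53 0.17 0.16] [0.569 0.204 0.175]
far 0.175 83 [0.5483 0.1849 0.1799] [0.536 0.167 0.175] [0.563 0.2   0.186]
jui 0.08 361 [ 0.4853 -0.0928  0.0844] [ 0.408 -0.171  0.08 ] [ 0.565 -0.024  0.09 ]
jui 0.1 121 [ 0.4951 -0.0955  0.1041] [ 0.472 -0.128  0.1  ] [ 0.52  -0.068  0.111]
```

View pics/crop.png

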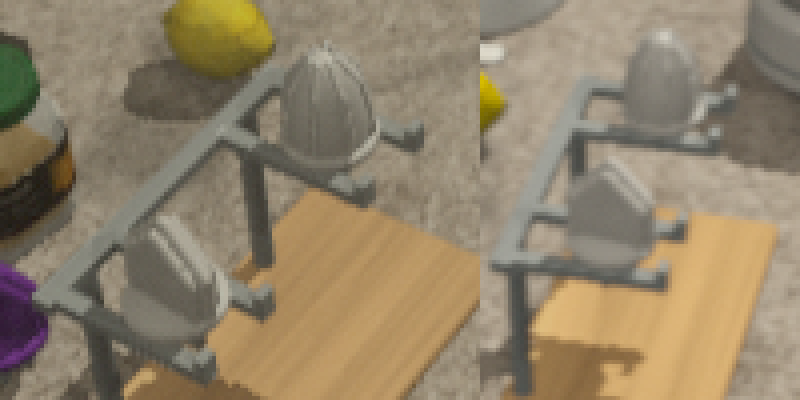

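The near reamer (scene pixel 231,333) has flat sides and a gable, so it is the fin_reamer. The one at (270,292) is the ribbed dome. Next I'll fit the fin's yaw and the coupling centre, and check the wrist camera geometry.

```bash
python3 - <<'E'
from h import *
for n,(u0,u1,v0,v1),(j0,j1,k0,k1) in(('sc',(210,250,315,355),(330,400,230,295)),('sd',(272,305,285,322),(318,380,222,275))):
    d=load(n);w=cloud(d)
    q=w[v0:v1,u0:u1].reshape(-1,3)
    k=q[(q[:,2]>.142)&(q[:,2]<.160)&(q[:,1]>.296)]
    # RANSAC line in xy, camera-facing side face
    best=None;rng=np.random.default_rng(0)
    for _ in range(500):
        i,j=rng.choice(len(k),2,False);t=k[j,:2]-k[i,:2]
        if np.linalg.norm(t)<.015: continue
        t/=np.linalg.norm(t);m=np.abs((k[:,:2]-k[i,:2])@[-t[1],t[0]])<.0015
        if best is None or m.sum()>best.sum(): best=m
    p=k[best];vx,vy,x0,y0=cv2.fitLine(p[:,:2].astype(np.float32),2,0,.01,.01).ravel()
    print(n,len(k),best.sum(),'yaw',np.degrees(np.arctan(vy/vx)),x0,y0,p.min(0).round(3),p.max(0).round(3))
    q=w[k0:k1,j0:j1].reshape(-1,3);q=q[(q[:,2]>.102)&(q[:,2]<.112)]
    print('sock',cv2.minEnclosingCircle(q[:,:2].astype(np.float32)),np.median(q[:,2]))
w=robot.snapshot('wrist');cv2.imwrite('pics/w0.png',w['pixels'][:,:,::-1]);print(w['T_tool_cam'].round(3),w['mtx'])
E
```

```text
sc 151 104 yaw -2.4745169 0.5432633 0.30997026 [0.521 0.308 0.142] [0.566 0.312 0.16 ]
sock ((0.500031054019928, -0.097504161298275), 0.02711419202387333) 0.105911374904119
sd 150 74 yaw 1.1566646 0.54214585 0.31071392 [0.517 0.309 0.142] [0.563 0.312 0.16 ]
sock ((0.4947895407676697, -0.09513715654611588), 0.027821024879813194) 0.10464260563575867
[[ 0.001  0.963  0.271  0.07 ]
 [ 1.    -0.001 -0.001 -0.001]
 [-0.     0.271 -0.963 -0.143]
 [ 0.     0.     0.     1.   ]] [[371.64829954   0.         325.88306906]
 [  0.         371.64829954 244.31125408]
 [  0.           0.           1.        ]]
```

Emit:
{"name": "send_rows", "arguments": {
  "rows": [
    {"wz": 6.05,"z": -0.01,"fingers": -1},
    {"wz": 6.05,"fingers": -1},
    {"wz": 6.05,"fingers": -1},
    {"wz": 6.05,"fingers": -1},
    {"x": 0.0194,"y": -0.0289,"fingers": -1},
    {"x": 0.0194,"y": -0.0289,"fingers": -1},
    {"x": 0.0194,"y": -0.0289,"fingers": -1},
    {"x": 0.0194,"y": -0.0289,"fingers": -1},
    {"x": 0.0194,"y": -0.0289,"fingers": -1},
    {"x": 0.0194,"y": -0.0289,"fingers": -1}
  ]
}}

```text
$.rows[0]: bad value
```

Emit:
{"name": "send_rows", "arguments": {
  "rows": [
    {"x": 0.0194,"y": -0.0289,"fingers": -1},
    {"x": 0.0194,"y": -0.0289,"fingers": -1},
    {"x": 0.0194,"y": -0.0289,"fingers": -1},
    {"x": 0.0194,"y": -0.0289,"fingers": -1},
    {"x": 0.0194,"y": -0.0289,"fingers": -1},
    {"x": 0.0194,"y": -0.0289,"fingers": -1},
    {"x": 0.0194,"y": -0.0289,"fingers": -1},
    {"x": 0.0194,"y": -0.0289,"fingers": -1},
    {"fingers": -1},
    {"fingers": -1}
  ]
}}

```text
$.rows[0]: bad value
```

```bash
cat >> h.py <<'E'
def wcloud(d):
    Z=d['depth'];K=d['mtx'];v,u=np.mgrid[0:480,0:640]
    a=u-K[0,2];b=v-K[1,2];r=np.hypot(a,b)+1e-9;t=np.tan(r/K[0,0])
    p=np.stack([a/r*t*Z,-b/r*t*Z,-Z],-1)
    T=d['T_tool_cam'];p=p@T[:3,:3].T+T[:3,3];p=p@d['s']['orientation'].T+d['s']['tool_pos'];p[Z==0]=np.nan;return p
def ortho(d,c,z,h,n=400):
    "top-down picture of plane z, half-size h about c; columns=+x, rows=-y"
    g=np.linspace(-h,h,n);X,Y=np.meshgrid(c[0]+g,c[1]-g)
    p=np.stack([X,Y,np.full_like(X,z)],-1)-d['s']['tool_pos'];p=p@d['s']['orientation']
    T=d['T_tool_cam'];p=(p-T[:3,3])@T[:3,:3]
    x,y,w=p[...,0],-p[...,1],-p[...,2];r=np.hypot(x,y)+1e-9;f=np.arctan2(r,w)*d['mtx'][0,0]
    return cv2.remap(d['pixels'],(x/r*f+d['mtx'][0,2]).astype(np.float32),(y/r*f+d['mtx'][1,2]).astype(np.float32),cv2.INTER_CUBIC)
E
python3 - <<'E'
from h import *
d=snap('wrist','w1');s=d['s'];print(s['t'],s['tool_pos'],s['orientation'].round(3).tolist())
w=wcloud(d).reshape(-1,3)
m=(abs(w[:,2]-.106)<.004)&(np.hypot(w[:,0]-.498,w[:,1]+.097)<.045);k=w[m]
print(len(k),cv2.minEnclosingCircle(k[:,:2].astype(np.float32)),np.median(k[:,2]))
o=ortho(d,(.498,-.097),.101,.04)
cv2.imwrite('pics/w1o.png',np.hstack([cv2.resize(d['pixels'],(400,400)),o])[:,:,::-1])
E
```

```text
0.15 [ 0.22547185 -0.50106058  0.23045225] [[0.912, 0.41, -0.001], [0.41, -0.912, 0.002], [-0.0, -0.002, -1.0]]
0 ((0.0, 0.0), 0.0) nan
  return _methods._mean(a, axis=axis, dtype=dtype,
  ret = ret.dtype.type(ret / rcount)
```

View pics/w1o.png

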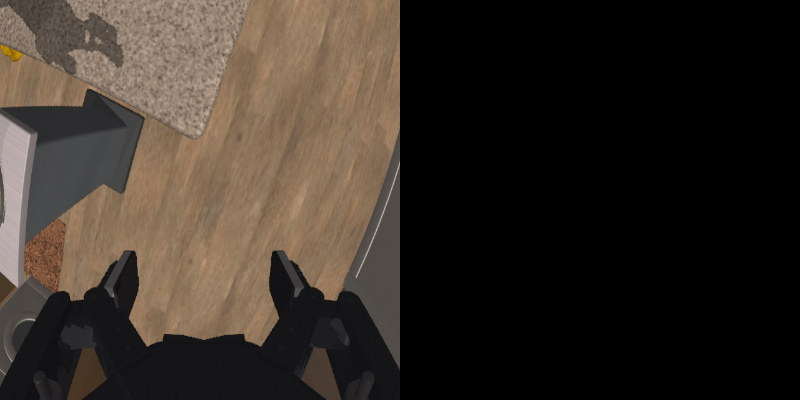

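The moves were refused because rows need every field. The picture is still the start pose: floor, worktop edge and open fingers. I'll resend with full rows.

Emit:
{"name": "send_rows", "arguments": {
  "rows": [
    {"x": 0,"y": 0,"z": -0.01,"wx": 0,"wy": 0,"wz": 6.05,"fingers": -1},
    {"x": 0,"y": 0,"z": 0,"wx": 0,"wy": 0,"wz": 6.05,"fingers": -1},
    {"x": 0,"y": 0,"z": 0,"wx": 0,"wy": 0,"wz": 6.05,"fingers": -1},
    {"x": 0,"y": 0,"z": 0,"wx": 0,"wy": 0,"wz": 6.05,"fingers": -1},
    {"x": 0.0194,"y": -0.0289,"z": 0,"wx": 0,"wy": 0,"wz": 0,"fingers": -1},
    {"x": 0.0194,"y": -0.0289,"z": 0,"wx": 0,"wy": 0,"wz": 0,"fingers": -1},
    {"x": 0.0194,"y": -0.0289,"z": 0,"wx": 0,"wy": 0,"wz": 0,"fingers": -1},
    {"x": 0.0194,"y": -0.0289,"z": 0,"wx": 0,"wy": 0,"wz": 0,"fingers": -1},
    {"x": 0.0194,"y": -0.0289,"z": 0,"wx": 0,"wy": 0,"wz": 0,"fingers": -1},
    {"x": 0.0194,"y": -0.0289,"z": 0,"wx": 0,"wy": 0,"wz": 0,"fingers": -1}
  ]
}}

```text
t: 1.03
tool_pos: [0.3425, -0.3265, 0.2412]
orientation: [[1.0, 0.0, -0.0], [0.0, -1.0, -0.0], [-0.0, 0.0, -1.0]]
wrist_force: [0.6, -0.4, 0.1]
finger_gap: 0.0856
finger_force: 0.0
```

Emit:
{"name": "send_rows", "arguments": {
  "rows": [
    {"x": 0.0194,"y": -0.0289,"z": 0,"wx": 0,"wy": 0,"wz": 0,"fingers": -1},
    {"x": 0.0194,"y": -0.0289,"z": 0,"wx": 0,"wy": 0,"wz": 0,"fingers": -1},
    {"x": 0.0194,"y": -0.0289,"z": 0,"wx": 0,"wy": 0,"wz": 0,"fingers": -1},
    {"x": 0.0194,"y": -0.0289,"z": 0,"wx": 0,"wy": 0,"wz": 0,"fingers": -1},
    {"x": 0.0194,"y": -0.0289,"z": 0,"wx": 0,"wy": 0,"wz": 0,"fingers": -1},
    {"x": 0.0194,"y": -0.0289,"z": 0,"wx": 0,"wy": 0,"wz": 0,"fingers": -1},
    {"x": 0.0194,"y": -0.0289,"z": 0,"wx": 0,"wy": 0,"wz": 0,"fingers": -1},
    {"x": 0.0194,"y": -0.0289,"z": 0,"wx": 0,"wy": 0,"wz": 0,"fingers": -1},
    {"x": 0,"y": 0,"z": 0,"wx": 0,"wy": 0,"wz": 0,"fingers": -1},
    {"x": 0,"y": 0,"z": 0,"wx": 0,"wy": 0,"wz": 0,"fingers": -1}
  ]
}}

```text
t: 1.87
tool_pos: [0.4979, -0.0939, 0.241]
orientation: [[1.0, 0.007, -0.0], [0.007, -1.0, 0.001], [-0.0, -0.001, -1.0]]
wrist_force: [-0.1, -0.3, -0.0]
finger_gap: 0.0854
finger_force: 0.0
```

```bash
cat > look.py <<'E'
from h import *
import sys
d=snap('wrist','w1');s=d['s'];print(s['t'],s['tool_pos'],s['orientation'].round(3).tolist())
w=wcloud(d).reshape(-1,3)
m=(abs(w[:,2]-.106)<.003)&(np.hypot(w[:,0]-.498,w[:,1]+.097)<.045);k=w[m]
c,r=cv2.minEnclosingCircle(k[:,:2].astype(np.float32));print(len(k),c,r,np.median(k[:,2]))
o=ortho(d,c,.101,.03)
cv2.imwrite('pics/w1p.png',np.hstack([cv2.resize(d['pixels'],(400,400)),o])[:,:,::-1])
E
python3 look.py
```

```text
1.8667 [ 0.49786076 -0.09389747  0.24095731] [[1.0, 0.007, -0.0], [0.007, -1.0, 0.001], [-0.0, -0.001, -1.0]]
1597 (0.4985668361186981, -0.09898851066827774) 0.024386167526245117 0.10575359282051541
```

View pics/w1p.png

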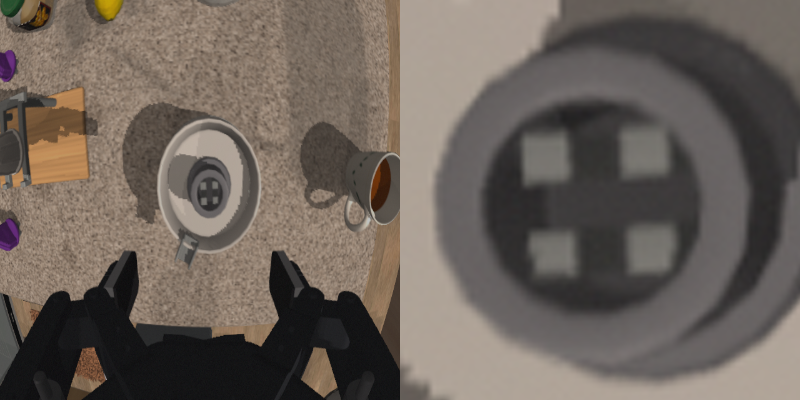

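The wrist view shows the press at (208,185), and its cross slot is sharp. The tooth squares in the top-down patch sit about +4° from the world axes, centred at about (0.498,-0.099). Now I'll go over the reamer.

Emit:
{"name": "send_rows", "arguments": {
  "rows": [
    {"x": 0.0047,"y": -0.0392,"z": 0,"wx": 0,"wy": 0,"wz": 0,"fingers": -1},
    {"x": 0.0047,"y": -0.0392,"z": 0,"wx": 0,"wy": 0,"wz": 0,"fingers": -1},
    {"x": 0.0047,"y": -0.0392,"z": 0,"wx": 0,"wy": 0,"wz": 0,"fingers": -1},
    {"x": 0.0047,"y": -0.0392,"z": 0,"wx": 0,"wy": 0,"wz": 0,"fingers": -1},
    {"x": 0.0047,"y": -0.0392,"z": 0,"wx": 0,"wy": 0,"wz": 0,"fingers": -1},
    {"x": 0.0047,"y": -0.0392,"z": 0,"wx": 0,"wy": 0,"wz": 0,"fingers": -1},
    {"x": 0.0047,"y": -0.0392,"z": 0,"wx": 0,"wy": 0,"wz": 0,"fingers": -1},
    {"x": 0.0047,"y": -0.0392,"z": 0,"wx": 0,"wy": 0,"wz": 0,"fingers": -1},
    {"x": 0.0047,"y": -0.0392,"z": 0,"wx": 0,"wy": 0,"wz": 0,"fingers": -1},
    {"x": 0.0047,"y": -0.0392,"z": 0,"wx": 0,"wy": 0,"wz": 0,"fingers": -1}
  ]
}}

```text
t: 2.75
tool_pos: [0.545, 0.2941, 0.2411]
orientation: [[1.0, -0.004, 0.001], [-0.004, -1.0, -0.002], [0.001, 0.002, -1.0]]
wrist_force: [0.5, -0.7, 1.1]
finger_gap: 0.0855
finger_force: 0.0
```

Emit:
{"name": "send_rows", "arguments": {
  "rows": [
    {"x": 0,"y": 0,"z": 0,"wx": 0,"wy": 0,"wz": 0,"fingers": -1},
    {"x": 0,"y": 0,"z": 0,"wx": 0,"wy": 0,"wz": 0,"fingers": -1},
    {"x": 0,"y": 0,"z": 0,"wx": 0,"wy": 0,"wz": 0,"fingers": -1},
    {"x": 0,"y": 0,"z": 0,"wx": 0,"wy": 0,"wz": 0,"fingers": -1},
    {"x": 0,"y": 0,"z": 0,"wx": 0,"wy": 0,"wz": 0,"fingers": -1},
    {"x": 0,"y": 0,"z": 0,"wx": 0,"wy": 0,"wz": 0,"fingers": -1},
    {"x": 0,"y": 0,"z": 0,"wx": 0,"wy": 0,"wz": 0,"fingers": -1},
    {"x": 0,"y": 0,"z": 0,"wx": 0,"wy": 0,"wz": 0,"fingers": -1},
    {"x": 0,"y": 0,"z": 0,"wx": 0,"wy": 0,"wz": 0,"fingers": -1},
    {"x": 0,"y": 0,"z": 0,"wx": 0,"wy": 0,"wz": 0,"fingers": -1}
  ]
}}

```text
t: 3.58
tool_pos: [0.5439, 0.2951, 0.2414]
orientation: [[1.0, 0.0, 0.0], [0.0, -1.0, -0.0], [0.0, 0.0, -1.0]]
wrist_force: [-1.3, -0.5, 0.2]
finger_gap: 0.085
finger_force: 0.0
```

```bash
python3 - <<'E'
from h import *
d=load('w1');c=(.4985,-.099);o=ortho(d,c,.101,.03)
g=cv2.cvtColor(o,cv2.COLOR_RGB2GRAY);m=np.zeros_like(g);cv2.circle(m,(193,203),95,1,-1)
b=((g>115)&(m>0)).astype(np.uint8);n,l,st,ce=cv2.connectedComponentsWithStats(b)
print([(st[i,4],ce[i].round(1)) for i in range(1,n) if st[i,4]>300])
d=snap('wrist','w2');s=d['s'];print(s['t'],s['tool_pos'],s['orientation'].round(3).tolist())
w=wcloud(d).reshape(-1,3)
k=w[(np.hypot(w[:,0]-.543,w[:,1]-.301)<.04)&(w[:,2]>.125)]
for z0,z1 in((.128,.142),(.142,.152),(.152,.161),(.175,.18),(.18,.19)):
    q=k[(k[:,2]>z0)&(k[:,2]<z1)]
    print(z0,len(q),q.mean(0).round(4),q.min(0).round(4),q.max(0).round(4)) if len(q) else 0
q=k[(k[:,2]>.163)]; print(cv2.minAreaRect(q[:,:2].astype(np.float32)))
o=ortho(d,(.543,.301),.165,.04)
cv2.imwrite('pics/w2o.png',np.hstack([cv2.resize(d['pixels'],(400,400)),o])[:,:,::-1])
E
```

```text
[(np.int32(751), array([247., 155.])), (np.int32(785), array([147. , 161.7])), (np.int32(653), array([251.7, 255. ])), (np.int32(357), array([158.2, 255.9]))]
3.5833 [0.54390237 0.29507657 0.24135819] [[1.0, 0.0, 0.0], [0.0, -1.0, -0.0], [0.0, 0.0, -1.0]]
0.128 3715 [0.5451 0.3026 0.1335] [0.5078 0.2757 0.128 ] [0.5807 0.331  0.1417]
0.142 80 [0.5676 0.3008 0.1473] [0.5633 0.2929 0.142 ] [0.5706 0.3103 0.1519]
0.152 116 [0.5635 0.3016 0.1578] [0.5198 0.293  0.1521] [0.5703 0.3128 0.161 ]
0.175 465 [0.547  0.3025 0.1776] [0.5326 0.2938 0.175 ] [0.5581 0.3117 0.18  ]
0.18 385 [0.5456 0.3027 0.1824] [0.5381 0.2944 0.18  ] [0.5518 0.3112 0.187 ]
((0.545089840888977, 0.30244356393814087), (0.0763329565525055, 0.048592593520879745), 81.36455535888672)
```

View pics/w2o.png

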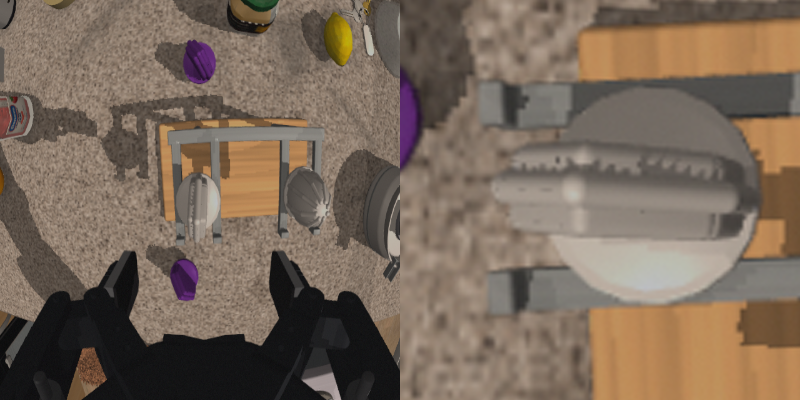

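The wrist view shows the finned reamer centred at (200,205), with the fin along world x and nothing in the fingers' way. I'll descend to TCP z of about 0.141 and grip.

Emit:
{"name": "send_rows", "arguments": {
  "rows": [
    {"x": 0.001,"y": -0.0073,"z": 0,"wx": 0,"wy": 0,"wz": 0,"fingers": -1},
    {"x": 0,"y": 0,"z": 0.02,"wx": 0,"wy": 0,"wz": 0,"fingers": -1},
    {"x": 0,"y": 0,"z": 0.025,"wx": 0,"wy": 0,"wz": 0,"fingers": -1},
    {"x": 0,"y": 0,"z": 0.025,"wx": 0,"wy": 0,"wz": 0,"fingers": -1},
    {"x": 0,"y": 0,"z": 0.02,"wx": 0,"wy": 0,"wz": 0,"fingers": -1},
    {"x": 0,"y": 0,"z": 0.01,"wx": 0,"wy": 0,"wz": 0,"fingers": -1},
    {"x": 0,"y": 0,"z": 0,"wx": 0,"wy": 0,"wz": 0,"fingers": -1},
    {"x": 0,"y": 0,"z": 0,"wx": 0,"wy": 0,"wz": 0,"fingers": -1},
    {"x": 0,"y": 0,"z": 0,"wx": 0,"wy": 0,"wz": 0,"fingers": 0},
    {"x": 0,"y": 0,"z": 0,"wx": 0,"wy": 0,"wz": 0,"fingers": 0.3}
  ],
  "grip_force": 60
}}

```text
t: 4.47
tool_pos: [0.546, 0.3035, 0.1433]
orientation: [[1.0, 0.001, 0.003], [0.001, -1.0, 0.002], [0.003, -0.002, -1.0]]
wrist_force: [-0.4, 0.2, 0.2]
finger_gap: 0.064
finger_force: 0.0
```

Emit:
{"name": "send_rows", "arguments": {
  "rows": [
    {"x": 0,"y": 0,"z": 0,"wx": 0,"wy": 0,"wz": 0,"fingers": 0.5},
    {"x": 0,"y": 0,"z": 0,"wx": 0,"wy": 0,"wz": 0,"fingers": 1},
    {"x": 0,"y": 0,"z": 0,"wx": 0,"wy": 0,"wz": 0,"fingers": 1},
    {"x": 0,"y": 0,"z": 0,"wx": 0,"wy": 0,"wz": 0,"fingers": 1},
    {"x": 0,"y": 0,"z": 0,"wx": 0,"wy": 0,"wz": 0,"fingers": 1},
    {"x": 0,"y": 0,"z": 0,"wx": 0,"wy": 0,"wz": 0,"fingers": 1},
    {"x": 0,"y": 0,"z": 0,"wx": 0,"wy": 0,"wz": 0,"fingers": 1},
    {"x": 0,"y": 0,"z": 0,"wx": 0,"wy": 0,"wz": 0,"fingers": 1},
    {"x": 0,"y": 0,"z": 0,"wx": 0,"wy": 0,"wz": 0,"fingers": 1},
    {"x": 0,"y": 0,"z": 0,"wx": 0,"wy": 0,"wz": 0,"fingers": 1}
  ],
  "grip_force": 80
}}

```text
t: 5.3
tool_pos: [0.5454, 0.3026, 0.142]
orientation: [[1.0, 0.0, 0.001], [0.0, -1.0, 0.0], [0.001, -0.0, -1.0]]
wrist_force: [0.2, 0.5, 5.6]
finger_gap: 0.0171
finger_force: 78.1
```

Emit:
{"name": "send_rows", "arguments": {
  "rows": [
    {"x": 0,"y": 0,"z": -0.005,"wx": 0,"wy": 0,"wz": 0,"fingers": 1},
    {"x": 0,"y": 0,"z": -0.01,"wx": 0,"wy": 0,"wz": 0,"fingers": 1},
    {"x": 0,"y": 0,"z": -0.015,"wx": 0,"wy": 0,"wz": 0,"fingers": 1},
    {"x": 0,"y": 0,"z": -0.015,"wx": 0,"wy": 0,"wz": 0,"fingers": 1},
    {"x": 0,"y": 0,"z": -0.02,"wx": 0,"wy": 0,"wz": 0,"fingers": 1},
    {"x": 0,"y": 0,"z": -0.02,"wx": 0,"wy": 0,"wz": 0,"fingers": 1},
    {"x": 0,"y": 0,"z": -0.015,"wx": 0,"wy": 0,"wz": 0,"fingers": 1},
    {"x": 0,"y": 0,"z": -0.005,"wx": 0,"wy": 0,"wz": 0,"fingers": 1},
    {"x": 0,"y": 0,"z": 0,"wx": 0,"wy": 0,"wz": 0,"fingers": 1},
    {"x": 0,"y": 0,"z": 0,"wx": 0,"wy": 0,"wz": 0,"fingers": 1}
  ]
}}

```text
t: 6.13
tool_pos: [0.5444, 0.3023, 0.2454]
orientation: [[1.0, 0.001, -0.001], [0.001, -1.0, -0.001], [-0.001, 0.001, -1.0]]
wrist_force: [0.3, -0.3, -2.9]
finger_gap: 0.017
finger_force: 77.5
```

```bash
python3 - <<'E'
from h import *
d=snap('wrist','w3');s=d['s'];print(s['tool_pos'],s['orientation'].round(3).tolist())
w=wcloud(d)-s['tool_pos']
u=w.reshape(-1,3);k=u[(abs(u[:,0])<.035)&(abs(u[:,1])<.03)&(abs(u[:,2])<.05)]
for z0 in np.arange(-.016,.05,.006):
    q=k[(k[:,2]>z0)&(k[:,2]<=z0+.006)]
    if len(q)>4:print(z0.round(3),len(q),q.mean(0).round(4),q.min(0).round(4),q.max(0).round(4))
a=d['pixels'][200:470,170:470];a=cv2.resize(a,(444,400))
b=snap('side','sd3');sp=b['view']@np.r_[s['tool_pos'],1];K=b['mtx'];U=int(K[0,2]-sp[0]/sp[2]*K[0,0]);V=int(K[1,2]+sp[1]/sp[2]*K[1,1])
c=cv2.resize(b['pixels'][V-50:V+50,U-44:U+44],(352,400),interpolation=3)
cv2.imwrite('pics/w3c.png',np.hstack([a,c])[:,:,::-1]);print(U,V)
E
```

```text
[0.54443609 0.30228786 0.24542411] [[1.0, 0.001, -0.001], [0.001, -1.0, -0.001], [-0.001, 0.001, -1.0]]
-0.016 71 [ 0.0215  0.001  -0.0107] [ 0.0121 -0.0205 -0.0118] [ 0.0246  0.0214 -0.01  ]
-0.01 2066 [ 0.0135  0.0015 -0.0068] [-0.     -0.0229 -0.01  ] [ 0.0245  0.0257 -0.0041]
-0.004 183 [ 0.0216  0.0012 -0.001 ] [ 0.0091 -0.01   -0.004 ] [0.0253 0.0147 0.002 ]
0.002 372 [0.0174 0.001  0.0055] [ 0.0072 -0.0194  0.002 ] [0.0254 0.0219 0.008 ]
0.008 608 [0.0146 0.0015 0.0112] [ 0.007  -0.0208  0.008 ] [0.0253 0.0235 0.014 ]
0.014 878 [0.0157 0.0012 0.0175] [-0.0247 -0.0212  0.014 ] [0.0257 0.0235 0.02  ]
0.02 1667 [0.0133 0.001  0.0231] [-0.0249 -0.0211  0.02  ] [0.0249 0.0233 0.026 ]
0.026 1783 [0.0098 0.0012 0.029 ] [-0.0194 -0.0211  0.026 ] [0.0195 0.0233 0.032 ]
0.032 2356 [0.0049 0.0011 0.0356] [-0.0133 -0.014   0.032 ] [0.0135 0.0163 0.038 ]
0.038 1689 [0.0045 0.0009 0.0408] [-0.0102 -0.0295  0.038 ] [0.015  0.0296 0.044 ]
0.044 1679 [0.0094 0.0002 0.0469] [-0.0112 -0.03    0.044 ] [0.0153 0.03   0.05  ]
285 265
```

View pics/w3c.png

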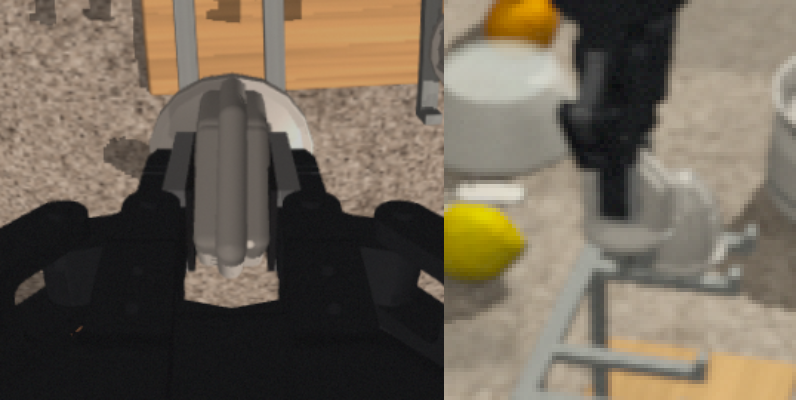

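The fin is gripped centred: in the tool frame it runs from -25.0 to +25.3 mm, and the skirt is about 11.5 mm below the TCP. The crops show it clear of the fork. Carrying it to the press now.

Emit:
{"name": "send_rows", "arguments": {
  "rows": [
    {"x": -0.0046,"y": 0.0402,"z": 0,"wx": 0,"wy": 0,"wz": 0,"fingers": 1},
    {"x": -0.0046,"y": 0.0402,"z": 0,"wx": 0,"wy": 0,"wz": 0,"fingers": 1},
    {"x": -0.0046,"y": 0.0402,"z": 0,"wx": 0,"wy": 0,"wz": 0,"fingers": 1},
    {"x": -0.0046,"y": 0.0402,"z": 0,"wx": 0,"wy": 0,"wz": 0,"fingers": 1},
    {"x": -0.0046,"y": 0.0402,"z": 0,"wx": 0,"wy": 0,"wz": 0,"fingers": 1},
    {"x": -0.0046,"y": 0.0402,"z": 0,"wx": 0,"wy": 0,"wz": 0,"fingers": 1},
    {"x": -0.0046,"y": 0.0402,"z": 0,"wx": 0,"wy": 0,"wz": 0,"fingers": 1},
    {"x": -0.0046,"y": 0.0402,"z": 0,"wx": 0,"wy": 0,"wz": 0,"fingers": 1},
    {"x": -0.0046,"y": 0.0402,"z": 0,"wx": 0,"wy": 0,"wz": 0,"fingers": 1},
    {"x": -0.0046,"y": 0.0402,"z": 0,"wx": 0,"wy": 0,"wz": 0,"fingers": 1}
  ]
}}

```text
t: 7.07
tool_pos: [0.4977, -0.1014, 0.2452]
orientation: [[1.0, 0.0, -0.002], [0.0, -1.0, 0.0], [-0.002, -0.0, -1.0]]
wrist_force: [0.2, 0.1, -1.8]
finger_gap: 0.0168
finger_force: 77.9
```

Emit:
{"name": "send_rows", "arguments": {
  "rows": [
    {"x": 0,"y": 0,"z": 0,"wx": 0,"wy": 0,"wz": -3.5,"fingers": 1},
    {"x": 0,"y": 0,"z": 0.02,"wx": 0,"wy": 0,"wz": 0,"fingers": 1},
    {"x": 0,"y": 0,"z": 0.02,"wx": 0,"wy": 0,"wz": 0,"fingers": 1},
    {"x": 0,"y": 0,"z": 0.02,"wx": 0,"wy": 0,"wz": 0,"fingers": 1},
    {"x": 0,"y": 0,"z": 0.01,"wx": 0,"wy": 0,"wz": 0,"fingers": 1},
    {"x": 0,"y": 0,"z": 0.01,"wx": 0,"wy": 0,"wz": 0,"fingers": 1},
    {"x": 0,"y": 0,"z": 0,"wx": 0,"wy": 0,"wz": 0,"fingers": 1},
    {"x": 0,"y": 0,"z": 0,"wx": 0,"wy": 0,"wz": 0,"fingers": 1},
    {"x": 0,"y": 0,"z": 0,"wx": 0,"wy": 0,"wz": 0,"fingers": 1},
    {"x": 0,"y": 0,"z": 0,"wx": 0,"wy": 0,"wz": 0,"fingers": 1}
  ]
}}

```text
t: 7.9
tool_pos: [0.5001, -0.0996, 0.1675]
orientation: [[0.998, 0.062, 0.003], [0.062, -0.998, -0.001], [0.002, 0.001, -1.0]]
wrist_force: [0.3, 0.1, -0.7]
finger_gap: 0.0171
finger_force: 78.2
```

```bash
python3 - <<'E'
from h import *
s=robot.sense();R=s['orientation'];p=s['tool_pos'];print(s['t'],p,s['wrist_force'],np.degrees(np.arctan2(R[1,0],R[0,0])))
print('tool shift to target', R.T@(np.array([.4982,-.1002,.150])-p))
E
```

```text
7.9 [ 0.50011652 -0.09956878  0.16750645] [ 0.26830732  0.05860859 -0.70272649] 3.5423101941750965
tool shift to target [-0.00199549  0.00049929  0.01750188]
```

Emit:
{"name": "send_rows", "arguments": {
  "rows": [
    {"x": -0.0015,"y": 0.0004,"z": 0.005,"wx": 0,"wy": 0,"wz": 0,"fingers": 1},
    {"x": 0,"y": 0,"z": 0.005,"wx": 0,"wy": 0,"wz": 0,"fingers": 1},
    {"x": 0,"y": 0,"z": 0.005,"wx": 0,"wy": 0,"wz": 0,"fingers": 1},
    {"x": 0,"y": 0,"z": 0,"wx": 0,"wy": 0,"wz": 0,"fingers": 1},
    {"x": 0,"y": 0,"z": 0,"wx": 0,"wy": 0,"wz": 0,"fingers": 1},
    {"x": 0,"y": 0,"z": 0,"wx": 0,"wy": 0,"wz": 0,"fingers": 1},
    {"x": 0,"y": 0,"z": 0,"wx": 0,"wy": 0,"wz": 0,"fingers": 1},
    {"x": 0,"y": 0,"z": 0,"wx": 0,"wy": 0,"wz": 0,"fingers": 1},
    {"x": 0,"y": 0,"z": 0,"wx": 0,"wy": 0,"wz": 0,"fingers": 1},
    {"x": 0,"y": 0,"z": 0,"wx": 0,"wy": 0,"wz": 0,"fingers": 1}
  ]
}}

```text
t: 8.73
tool_pos: [0.4977, -0.1, 0.1514]
orientation: [[0.998, 0.062, 0.0], [0.062, -0.998, -0.0], [0.0, 0.0, -1.0]]
wrist_force: [0.0, -0.3, -1.2]
finger_gap: 0.0171
finger_force: 78.2
```

Emit:
{"name": "send_rows", "arguments": {
  "rows": [
    {"x": 0.0005,"y": 0,"z": 0.004,"wx": 0,"wy": 0,"wz": 0,"fingers": 1},
    {"x": 0,"y": 0,"z": 0.004,"wx": 0,"wy": 0,"wz": 0,"fingers": 1},
    {"x": 0,"y": 0,"z": 0.004,"wx": 0,"wy": 0,"wz": 0,"fingers": 1},
    {"x": 0,"y": 0,"z": 0.003,"wx": 0,"wy": 0,"wz": 0,"fingers": 1},
    {"x": 0,"y": 0,"z": 0.003,"wx": 0,"wy": 0,"wz": 0,"fingers": 1},
    {"x": 0,"y": 0,"z": 0.002,"wx": 0,"wy": 0,"wz": 0,"fingers": 1},
    {"x": 0,"y": 0,"z": 0,"wx": 0,"wy": 0,"wz": 0,"fingers": 1},
    {"x": 0,"y": 0,"z": 0,"wx": 0,"wy": 0,"wz": 0,"fingers": 1},
    {"x": 0,"y": 0,"z": 0,"wx": 0,"wy": 0,"wz": 0,"fingers": 1},
    {"x": 0,"y": 0,"z": 0,"wx": 0,"wy": 0,"wz": 0,"fingers": 1}
  ]
}}

```text
t: 9.57
tool_pos: [0.4983, -0.0999, 0.1314]
orientation: [[0.998, 0.062, 0.0], [0.062, -0.998, -0.0], [0.0, 0.0, -1.0]]
wrist_force: [0.9, 1.5, -1.9]
finger_gap: 0.0168
finger_force: 78.2
```

No upward force 4 mm below the tooth tops, so the splines have entered. Continuing to just above home.

Emit:
{"name": "send_rows", "arguments": {
  "rows": [
    {"x": 0,"y": 0,"z": 0.003,"wx": 0,"wy": 0,"wz": 0,"fingers": 1},
    {"x": 0,"y": 0,"z": 0.003,"wx": 0,"wy": 0,"wz": 0,"fingers": 1},
    {"x": 0,"y": 0,"z": 0.003,"wx": 0,"wy": 0,"wz": 0,"fingers": 1},
    {"x": 0,"y": 0,"z": 0.002,"wx": 0,"wy": 0,"wz": 0,"fingers": 1},
    {"x": 0,"y": 0,"z": 0.001,"wx": 0,"wy": 0,"wz": 0,"fingers": 1},
    {"x": 0,"y": 0,"z": 0,"wx": 0,"wy": 0,"wz": 0,"fingers": 1},
    {"x": 0,"y": 0,"z": 0,"wx": 0,"wy": 0,"wz": 0,"fingers": 1},
    {"x": 0,"y": 0,"z": 0,"wx": 0,"wy": 0,"wz": 0,"fingers": 1},
    {"x": 0,"y": 0,"z": 0,"wx": 0,"wy": 0,"wz": 0,"fingers": 1},
    {"x": 0,"y": 0,"z": 0,"wx": 0,"wy": 0,"wz": 0,"fingers": 1}
  ]
}}

```text
t: 10.4
tool_pos: [0.4983, -0.0999, 0.1193]
orientation: [[0.998, 0.062, 0.0], [0.062, -0.998, 0.0], [0.0, -0.0, -1.0]]
wrist_force: [2.4, -0.1, -3.2]
finger_gap: 0.017
finger_force: 78.1
```

```bash
python3 - <<'E'
from h import *
s=robot.sense();print(s['wrist_force'],s['wrist_torque'],s['tool_pos'])
E
```

```text
[ 2.3504418  -0.05155211 -3.18847544] [ 0.01492337 -0.6255088  -0.03142659] [ 0.49831458 -0.09994244  0.11927333]
```

Emit:
{"name": "send_rows", "arguments": {
  "rows": [
    {"x": 0,"y": 0,"z": 0.002,"wx": 0,"wy": 0,"wz": 0,"fingers": 1},
    {"x": 0,"y": 0,"z": 0.002,"wx": 0,"wy": 0,"wz": 0,"fingers": 1},
    {"x": 0,"y": 0,"z": 0.001,"wx": 0,"wy": 0,"wz": 0,"fingers": 1},
    {"x": 0,"y": 0,"z": 0,"wx": 0,"wy": 0,"wz": 0,"fingers": 1},
    {"x": 0,"y": 0,"z": 0,"wx": 0,"wy": 0,"wz": 0,"fingers": 1},
    {"x": 0,"y": 0,"z": 0,"wx": 0,"wy": 0,"wz": 0,"fingers": 1},
    {"x": 0,"y": 0,"z": 0,"wx": 0,"wy": 0,"wz": 0,"fingers": 1},
    {"x": 0,"y": 0,"z": 0,"wx": 0,"wy": 0,"wz": 0,"fingers": 1},
    {"x": 0,"y": 0,"z": 0,"wx": 0,"wy": 0,"wz": 0,"fingers": 1},
    {"x": 0,"y": 0,"z": 0,"wx": 0,"wy": 0,"wz": 0,"fingers": 1}
  ],
  "grip_force": 110
}}

```text
t: 11.23
tool_pos: [0.4984, -0.1, 0.1145]
orientation: [[0.998, 0.062, 0.001], [0.062, -0.998, -0.0], [0.001, 0.0, -1.0]]
wrist_force: [1.1, 0.7, 3.9]
finger_gap: 0.0169
finger_force: 107.3
```

Emit:
{"name": "send_rows", "arguments": {
  "rows": [
    {"x": 0,"y": 0,"z": 0.002,"wx": 0,"wy": 0,"wz": 0,"fingers": 1},
    {"x": 0,"y": 0,"z": 0.002,"wx": 0,"wy": 0,"wz": 0,"fingers": 1},
    {"x": 0,"y": 0,"z": 0.001,"wx": 0,"wy": 0,"wz": 0,"fingers": 1},
    {"x": 0,"y": 0,"z": 0,"wx": 0,"wy": 0,"wz": 0,"fingers": 1},
    {"x": 0,"y": 0,"z": 0,"wx": 0,"wy": 0,"wz": 0,"fingers": 1},
    {"x": 0,"y": 0,"z": 0,"wx": 0,"wy": 0,"wz": 0,"fingers": 1},
    {"x": 0,"y": 0,"z": 0,"wx": 0,"wy": 0,"wz": 0,"fingers": 1},
    {"x": 0,"y": 0,"z": 0,"wx": 0,"wy": 0,"wz": 0,"fingers": 1},
    {"x": 0,"y": 0,"z": 0,"wx": 0,"wy": 0,"wz": 0,"fingers": 1},
    {"x": 0,"y": 0,"z": 0,"wx": 0,"wy": 0,"wz": 0,"fingers": 1}
  ]
}}

```text
t: 12.07
tool_pos: [0.4984, -0.1, 0.1097]
orientation: [[0.998, 0.062, 0.001], [0.062, -0.998, -0.0], [0.001, 0.0, -1.0]]
wrist_force: [0.1, 0.4, 6.9]
finger_gap: 0.0167
finger_force: 107.6
```

Emit:
{"name": "send_rows", "arguments": {
  "rows": [
    {"x": 0,"y": 0,"z": 0.001,"wx": 0,"wy": 0,"wz": 0,"fingers": 1},
    {"x": 0,"y": 0,"z": 0.001,"wx": 0,"wy": 0,"wz": 0,"fingers": 1},
    {"x": 0,"y": 0,"z": 0.001,"wx": 0,"wy": 0,"wz": 0,"fingers": 1},
    {"x": 0,"y": 0,"z": 0,"wx": 0,"wy": 0,"wz": 0,"fingers": 1},
    {"x": 0,"y": 0,"z": 0,"wx": 0,"wy": 0,"wz": 0,"fingers": 1},
    {"x": 0,"y": 0,"z": 0,"wx": 0,"wy": 0,"wz": 0,"fingers": 1},
    {"x": 0,"y": 0,"z": 0,"wx": 0,"wy": 0,"wz": 0,"fingers": 1},
    {"x": 0,"y": 0,"z": 0,"wx": 0,"wy": 0,"wz": 0,"fingers": 1},
    {"x": 0,"y": 0,"z": 0,"wx": 0,"wy": 0,"wz": 0,"fingers": 1},
    {"x": 0,"y": 0,"z": 0,"wx": 0,"wy": 0,"wz": 0,"fingers": 1}
  ]
}}

```text
t: 12.9
tool_pos: [0.4985, -0.1, 0.1079]
orientation: [[0.998, 0.062, 0.001], [0.062, -0.998, -0.001], [0.001, 0.001, -1.0]]
wrist_force: [-1.3, 1.0, 12.9]
finger_gap: 0.0166
finger_force: 109.0
```

Emit:
{"name": "send_rows", "arguments": {
  "rows": [
    {"x": 0,"y": 0,"z": 0.001,"wx": 0,"wy": 0,"wz": 0,"fingers": 1},
    {"x": 0,"y": 0,"z": 0.001,"wx": 0,"wy": 0,"wz": 0,"fingers": 1},
    {"x": 0,"y": 0,"z": 0,"wx": 0,"wy": 0,"wz": 0,"fingers": 1},
    {"x": 0,"y": 0,"z": 0,"wx": 0,"wy": 0,"wz": 0,"fingers": 1},
    {"x": 0,"y": 0,"z": 0,"wx": 0,"wy": 0,"wz": 0,"fingers": 1},
    {"x": 0,"y": 0,"z": 0,"wx": 0,"wy": 0,"wz": 0,"fingers": 1},
    {"x": 0,"y": 0,"z": 0,"wx": 0,"wy": 0,"wz": 0,"fingers": 1},
    {"x": 0,"y": 0,"z": 0,"wx": 0,"wy": 0,"wz": 0,"fingers": 1},
    {"x": 0,"y": 0,"z": 0,"wx": 0,"wy": 0,"wz": 0,"fingers": 1},
    {"x": 0,"y": 0,"z": 0,"wx": 0,"wy": 0,"wz": 0,"fingers": 1}
  ]
}}

```text
t: 13.73
tool_pos: [0.4986, -0.1, 0.1077]
orientation: [[0.998, 0.062, 0.001], [0.062, -0.998, -0.001], [0.001, 0.001, -1.0]]
wrist_force: [-5.8, 1.8, 22.9]
finger_gap: 0.0168
finger_force: 110.4
```

```bash
python3 - <<'E'
from h import *
a=snap('scene','sc9');d=snap('wrist','w9');w=wcloud(d)-d['s']['tool_pos']
u=w.reshape(-1,3);k=u[(abs(u[:,0])<.035)&(abs(u[:,1])<.03)]
q=k[(k[:,2]>.026)&(k[:,2]<.032)];print('fin in tool (z 26-32)',len(q),q.min(0).round(4),q.max(0).round(4))
q=k[(k[:,2]<-.0041)&(k[:,2]>-.01)];print('skirt top',q.mean(0).round(4))
print(robot.sense()['wrist_force'],robot.sense()['tool_pos'])
c=cv2.resize(a['pixels'][190:310,310:430],(400,400),interpolation=3);e=cv2.resize(d['pixels'][120:400,180:460],(400,400))
cv2.imwrite('pics/fin.png',np.hstack([c,e])[:,:,::-1])
E
```

```text
fin in tool (z 26-32) 1767 [-0.02   -0.0204  0.026 ] [0.0193 0.0236 0.032 ]
skirt top [ 0.0134  0.0023 -0.0068]
[-5.34452389  1.23486191 23.76089696] [ 0.49860972 -0.10000142  0.107722  ]
```

View pics/fin.png

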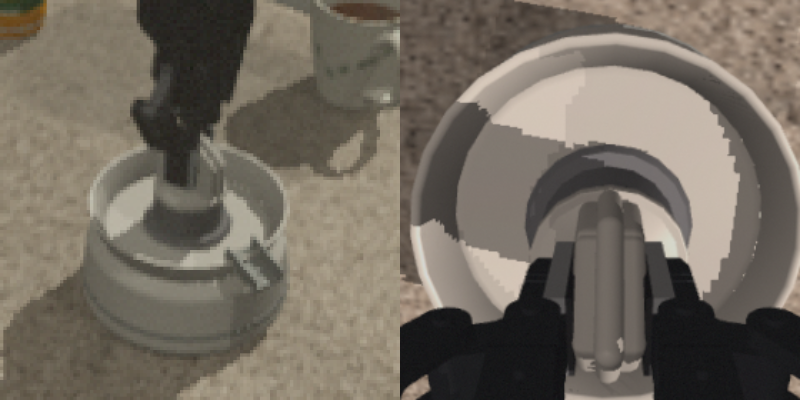

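The pictures show the skirt flush on the coupling and the coupling sunk. The push is 23 N against the stop, and the reamer hasn't slipped in the grip. Handing in.

```bash
python3 -c "
from workcell import robot
print(robot.close_job())"
```

```text
the job is handed in; nothing more can be done
None
```

The finned reamer is meshed and flush in the press coupling, held pressed to its stop at about 23 N and still gripped; the job was handed in at about 14 s, with no verdict shown.

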